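Tuck the heat-shield strip under its lapped plate

TASK

Take the aluminium strip by its upright rib, carry it to the heat board and slide its broad thin edge under the free edge of the lapped steel plate, square and centred between the plate's two feet, until about 30 mm of it is covered, without lifting the plate. Finish while still holding it: keep the gripper on the strip and keep pressing it flat on the board, with about a kilogram's worth of push. Leave the jar, the crucible and the brush where they are.

Things in the scene. Friction and masses are not known exactly. Their poses are not given: they have to be found in the camera images.
- strip: Loose aluminium strip, 0.3 kg: sheet 4 mm thick, 160 mm long (y), with an upright rib 9 mm thick along y, top 42 mm above the underside. Origin on the underside below the rib's middle; z up. From the rib's mid-plane the sheet reaches 65 mm to +x (broad side, goes under the plate), 25 mm to -x. Starts flat on the bench left or right of the board, +x away from the robot within 35 degrees.
- strip_grip (a point): The centre of the strip's rib, 23 mm above the strip's underside, 4.5 mm inside each face; same axes as the strip. Grasp here across x.
- strip_edge_left (a point): The +y end of the strip's broad thin edge, on the underside (65 mm ahead of the rib, 80 mm to the side).
- strip_edge_right (a point): The -y end of the strip's broad thin edge, on the underside (65 mm ahead of the rib, 80 mm to the side).
- board: Fixed tan heat board 260 (x) by 240 (y) by 12 mm on the bench; origin at the centre of its underside, +x away from the robot within 15 degrees. A grey hinge rail stands along its far side, 104 to 126 mm from the centre, its top 22 mm above the board; the lapped steel plate is hinged on it and reaches 72 mm back over the board towards the robot.
- lap_edge (a point): Point on the board's top (12 mm above the bench) below the middle of the lapped plate's free edge. Board's axes: +x is the way in under the plate, y runs along the edge. The plate is 216 mm wide (y), 3 mm thick, its underside level, 10 mm above the board. Two feet under its front corners, 98 mm either side of the middle (inner faces), rest on the board. Free depth under it 74 mm.
- lap (a joint): Hinge of the lapped plate, rad: 0 lying on its feet, grows as its free edge is lifted (0.05 is about 3.5 mm at the edge). Only its own weight, 0.2 kg, keeps it down.
- jar: White plastic jar, 64 mm across, 85 mm tall, on the bench on the other side of the board from the strip; origin at the centre of its underside. Leave it alone.
- crucible: White ceramic cup, 52 mm across, 45 mm tall, at the back left; origin at the centre of its underside. Leave it alone.
- brush: Small hand brush lying at the back right; origin on its underside. Leave it alone.

How it is judged:
On the way:
1. the strip's broad edge is at least 18 mm in under the plate at both ends, between the feet, the plate down (x of each of strip_edge_left, strip_edge_right in the frame of lap_edge above 0.018 m and z of each of strip_edge_left, strip_edge_right in the frame of lap_edge below 0.009 m and y of strip_grip in the frame of lap_edge between -0.03 and 0.03 m and x of strip_grip in the frame of lap_edge below 0 m and value of joint lap below 0.05 rad), for 0.2 s.
At the end, for the whole second after the job is handed in: Both ends of the broad edge are 18 to 50 mm in under the plate and within 3 mm of the board, the rib within 15 mm of the plate's middle, the strip flat within 2 degrees and still, the plate down (under 0.02 rad), gripper on the strip (over 3 N), strip pressing the board with over 7 N (x of strip_edge_left in the frame of lap_edge between 0.018 and 0.05 m and x of strip_edge_right in the frame of lap_edge between 0.018 and 0.05 m and z of each of strip_edge_left, strip_edge_right in the frame of lap_edge below 0.003 m and y of strip_grip in the frame of lap_edge between -0.015 and 0.015 m and angle between strip_grip's own z axis and vertical below 0.035 rad and contact force between strip and board above 7 N and contact force between the fingers and strip above 3 N and value of joint lap below 0.02 rad and linear speed of strip below 0.01 m/s); the arm keeps its last pose, push and grip.
It fails at once if the lapped plate is lifted (over 0.06 rad, 4 mm at its free edge) (value of joint lap above 0.06 rad).
It fails at once if the jar is moved more than 30 mm (distance of jar from where it was at the start of the episode above 0.03 m).
It fails at once if the crucible is moved more than 30 mm (distance of crucible from where it was at the start of the episode above 0.03 m).
It fails at once if the brush is moved more than 30 mm (distance of brush from where it was at the start of the episode above 0.03 m).
It also fails if it takes over 40 s, if anything falls off the work surface, if the arm or the gripper's body presses on something with over 40 N, if the wrist force passes 120 N, or if a joint passes its speed limit or range.

ROBOT

A 6-joint arm with a two-finger parallel gripper is mounted at the origin on the work surface. World frame = base frame: x ahead of the robot, y to its left, z up, the work surface at z = 0. Lengths are in m, angles in rad, forces in N, time in s.
With the tool pointing down it reaches from about 0.35 to 0.975 m from the base axis. Payload 4.9 kg.
Tool frame: the origin (TCP) lies between the finger pads; the fingertips stand manip.tip_extent ahead of it and the grasp point (between the pads) lies 8 mm behind it (manip.tip_extent is the distance from the TCP to the fingertips, in m); z points along the fingers, x is the direction in which the jaws open and shut, and the axes are right-handed (so a half turn about z gives the same grasp; the last joint's range is limited). The gripper opens to 85 mm and grips with 20 to 120 N. Pads are 22 mm wide; open, the fingers measure 114 mm over their backs; the gripper's body (76 mm by 85 mm) begins 54 mm behind the grasp point. The pads swing forward as they close: fully open they stand 13 mm farther back than shut.
Start: joints at [-1.38, 0.053, 1.613, -0, 1.476, -0.119], TCP at [0.191, -0.595, 0.242] pointing down, gripper open.
Joint ranges: [-3.01, 3.01], [-1.01, 2.22], [0.06, 2.58], [-1.02, 4.17], [0.09, 2.62], [-3.14, 3.14]. Speed limits (rad/s): [2.57, 2.57, 3.14, 3.14, 3.14, 3.14].

INTERFACE

Orientations are given as a unit quaternion [w, x, y, z].
In Python, from cell import telemetry, optics, manip, nets gives the robot as it stands.
- The arm moves only by the tool send_rows, never from a script. Its arguments are lists of equal length, an entry for each row: "dp": the shift along the tool's x, y, z in mm, a list of three; "spin": the turn about the tool's z in degrees; "grip": the closure in counts, from 0 (fully open) to 255 (shut). In form: {"dp": [[tx, ty, tz], ...], "spin": [spin, ...], "grip": [grip, ...]}. A call has 1 to 20 rows; each row shifts and turns the commanded pose from where the row before left it, along the tool's axes as they then stand; what a row does not reach is not made up. A row lasts 1/8 s, in which the tool goes at most 62.5 mm and 10.7 degrees, less where a joint would pass 70% of its speed; a pose out of reach is approached as far as the arm can. A call is refused whole if a number of a shift passes 62.5 or a number of a turn 10.7, either way. A call with a gripper value outside its range is refused whole. The fingers move at their own pace and stop on an object; "grip_force" is the grip in N (left out, the last holds). Time passes only in rows, so rows that do not move let the fingers close. It gives the time, the measured TCP pose, the force and the opening at its end, in the units of the state.
- telemetry.observe(): the state, without advancing time (a new reading comes with each control period).
- optics.snapshot(name): name is "scene" or "side" or "wrist"; returns a dict with "color" (384x512x3 uint8, red, green, blue), "range_z" (384x512 float32, m along the optical axis (not along the pixel's ray), 0 where there is no reading), "mtx" (3x3 intrinsics, pixels), "D" ([k1, k2, p1, p2, k3] as OpenCV has them; the pictures are not rectified), "eye" and "attitude" of the camera in the world; the wrist camera has in their place "tool_from_camera" (4x4, takes a point from camera to tool coordinates, whose origin is the TCP and whose axes are the tool frame's). Camera axes: x right, y up, looking along -z (the intrinsics and any distortion apply to the point x, -y, -z); pixel columns grow to the right and rows downward; lengths in m; the calibration is good to about 2 mm. A picture is of the moment at which its call begins: read the wrist's pose just before it.
- manip.close_job(): hands the job in, once; it reports no verdict.
Trained networks look in a picture, given as the dict that the camera call returned (one of the last four; its "shot" number tells which), for a name from the list of things; names that differ only in an ending like _2 or _b are one class to them, and where a whole thing is asked for, a point or a joint stands for the part that bears it (a point fixed in the world has none). Each returns a list of dicts, best first, with "confidence" (0 to 1); they miss things now and then, are a little off and sometimes report something else, mostly with a low value. They report only what shows in the picture. A call takes as long as a camera call.
- nets.find_in(picture, query): "point" ([x, y, z] in m, in world coordinates, good to about 4 mm: the middle of the surface that is visible of it).
The state is a dict: "time_s": time; "joint_pos": joint angles; "joint_velocities": joint speeds; "joint_efforts": joint torques, N m; "ee_pos": TCP position; "orientation": TCP orientation; "ft_force": force on the tool from outside, world axes, zero at the start; "wrist_torque": the same for the moment, N m; "width": finger opening in m.
Only numpy, scipy, OpenCV 4.12 (cv2) and the standard library are available. Lean on these libraries where they do the work, as an engineer would, in place of code of your own. Each camera call takes 0.05 s, during which the arm holds its last target. There are 200 camera calls.

## Working session

There is one attempt and no reset: what is moved stays moved. The work goes in short steps, Python scripts to look and compute and a tool call to move; the robot and the scene stay as the last step left them, time stands still between calls to the robot, and variables do not carry over. Pictures are saved under pics/ and viewed, about 8 in all and at most 12, crops included, and the job is handed in when it is done.

Besides the shell and the picture viewer there is one more tool, called after "Request:" as name(argument=value, ...) on one line, values as JSON. send_rows: Moves the arm, as the interface text tells. Its arguments: {"type":"object","properties":{"dp":{"type":"array","items":{"type":"array","items":{"type":"number"}}},"spin":{"type":"array","items":{"type":"number"}},"grip":{"type":"array","items":{"type":"number"}},"grip_force":{"type":"number"}},"required":["dp","spin","grip"]}

```bash
mkdir -p pics; ls
cat > h.py <<'E'
import numpy as np, cv2
from scipy.spatial.transform import Rotation as R
from cell import telemetry, optics, manip, nets
def q2m(q): return R.from_quat([q[1],q[2],q[3],q[0]]).as_matrix()
def pose(s=None):
    s=s or telemetry.observe(); T=np.eye(4); T[:3,:3]=q2m(s["orientation"]); T[:3,3]=s["ee_pos"]; return T
def cam(name):
    T=pose(); p=optics.snapshot(name)
    if name=="wrist": C=T@np.array(p["tool_from_camera"])
    else:
        C=np.eye(4); a=np.array(p["attitude"]); C[:3,:3]=a if a.shape==(3,3) else q2m(a); C[:3,3]=p["eye"]
    return p,C
def rays(p,C,uv):
    n=cv2.undistortPoints(np.array(uv,float).reshape(-1,1,2),np.array(p["mtx"]),np.array(p["D"])).reshape(-1,2)
    return np.c_[n[:,0],-n[:,1],-np.ones(len(n))]
def pts(p,C,uv):
    uv=np.array(uv); d=p["range_z"][uv[:,1],uv[:,0]]
    return (rays(p,C,uv)*d[:,None])@C[:3,:3].T+C[:3,3]
def onplane(p,C,uv,z):
    r=rays(p,C,uv)@C[:3,:3].T; o=C[:3,3]; return o+r*((z-o[2])/r[:,2])[:,None]
def proj(p,C,X):
    X=(np.array(X)-C[:3,3])@C[:3,:3]; X=X*[1,-1,-1]
    return cv2.projectPoints(X,np.zeros(3),np.zeros(3),np.array(p["mtx"]),np.array(p["D"]))[0].reshape(-1,2)
def cloud(p,C):
    v,u=np.nonzero(p["range_z"]>0); uv=np.c_[u,v]; return uv,pts(p,C,uv),p["color"][v,u]
def save(p,n): cv2.imwrite(f"pics/{n}.png",p["color"][:,:,::-1])
E
python3 - <<'E'
from h import *
print(telemetry.observe(), manip.tip_extent)
ims=[]
for n in ("scene","side","wrist"):
    p,C=cam(n); ims.append(p["color"]); print(n,C.round(3).tolist())
    for q in ("strip","board","lap","lap_edge","jar","crucible","brush"):
        try:
            r=nets.find_in(p,q); print(q,[(np.round(a["point"],3).tolist(),round(a["confidence"],2)) for a in r[:2]])
        except Exception as e: print(q,e)
a=np.hstack(ims[:2]); cv2.imwrite("pics/a.png",cv2.resize(a,(800,300))[:,:,::-1])
E
```

```text
pics
{'time_s': 0.0, 'joint_pos': array([-1.37998645e+00,  5.33745675e-02,  1.61431619e+00,  1.54473997e-06,
        1.47598971e+00, -1.18998508e-01]), 'joint_velocities': array([ 0.0007571 ,  0.00050792, -0.00020027,  0.00021487, -0.00066222,
        0.0003169 ]), 'joint_efforts': array([-1.69085208e-03, -3.93679583e+01, -3.70178318e+01, -2.23491811e-04,
        7.23318910e-03,  1.30746596e-05]), 'ee_pos': array([ 0.19043333, -0.5946442 ,  0.24103876]), 'orientation': array([-7.11744722e-04,  8.07735906e-01, -5.89543566e-01, -7.63654744e-04]), 'ft_force': array([-0.00625378, -0.47243855,  0.26747773]), 'wrist_torque': array([-0.01407358, -0.04221172, -0.02670894]), 'width': 0.08532695191518896} 0.011
scene [[-0.086, -0.837, 0.54, 1.24], [0.996, -0.079, 0.035, 0.051], [0.013, 0.541, 0.841, 1.126], [0.0, 0.0, 0.0, 1.0]]
strip [([0.432, -0.346, 0.004], 0.98)]
board [([0.591, 0.06, 0.013], 0.63)]
lap [([0.645, 0.048, 0.025], 0.56)]
lap_edge [([0.591, 0.059, 0.013], 0.83)]
jar [([0.465, 0.354, 0.06], 0.8)]
crucible [([0.674, 0.327, 0.028], 0.51)]
brush [([0.653, -0.336, 0.02], 0.86)]
side [[-0.893, 0.301, -0.335, 0.123], [-0.45, -0.611, 0.651, 0.901], [-0.009, 0.732, 0.681, 0.984], [0.0, 0.0, 0.0, 1.0]]
strip [([0.427, -0.337, 0.005], 0.62), ([0.639, 0.056, 0.023], 0.16)]
board [([0.572, 0.076, 0.01], 0.78)]
lap [([0.638, 0.055, 0.028], 0.61)]
lap_edge [([0.573, 0.078, 0.013], 0.55), ([0.426, -0.339, 0.005], 0.24)]
jar [([0.441, 0.378, 0.069], 0.82)]
crucible [([0.684, 0.324, 0.031], 0.75)]
brush [([0.649, -0.33, 0.015], 0.7), ([0.639, 0.056, 0.027], 0.46)]
wrist [[0.304, 0.914, 0.267, 0.258], [-0.953, 0.292, 0.085, -0.574], [0.0, -0.281, 0.96, 0.374], [0.0, 0.0, 0.0, 1.0]]
strip []
board []
lap []
lap_edge []
jar []
crucible []
brush []
```

View pics/a.png

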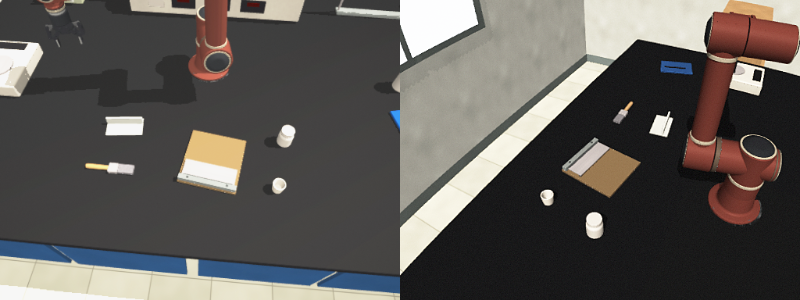

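Run:
```python
from h import *
for n in ("scene","side"):
    p,C=cam(n); uv,X,c=cloud(p,C)
    # strip region: heights
    for nm,ctr,rad,zs in (("sheet",(0.43,-0.34),.13,(0.002,0.012)),("rib",(0.43,-0.34),.13,(0.030,0.05)),("plate",(0.65,0.055),.16,(0.021,0.030)),("rail",(0.69,0.05),.16,(0.031,0.045)),("boardtop",(0.57,0.06),.2,(0.008,0.017))):
        m=(np.hypot(X[:,0]-ctr[0],X[:,1]-ctr[1])<rad)&(X[:,2]>zs[0])&(X[:,2]<zs[1])
        if m.sum()<20: print(n,nm,m.sum()); continue
        Y=X[m]; r=cv2.minAreaRect(Y[:,:2].astype(np.float32)*1000)
        med=np.median(Y,0)
        print(n,nm,m.sum(),med.round(3),c[m].mean(0).round(), "rect",np.round(r[0],1),np.round(r[1],1),round(r[2],1))
```

```text
scene sheet 1207 [ 0.446 -0.34   0.004] [160. 159. 158.] rect [ 430.1 -339. ] [253.1 251.9] 29.6
scene rib 193 [ 0.415 -0.351  0.04 ] [228. 227. 218.] rect [ 414.2 -349.8] [ 14.2 155.6] 7.0
scene plate 1390 [0.643 0.05  0.025] [236. 235. 232.] rect [652.2  46.8] [233.9  99.3] 81.0
scene rail 476 [0.69  0.04  0.034] [219. 221. 214.] rect [657.9  45.3] [235.1  87.2] 80.5
scene boardtop 2885 [0.535 0.065 0.012] [224. 189. 127.] rect [575.   57.6] [240.4 264. ] 81.0
side sheet 541 [ 0.436 -0.315  0.004] [163. 162. 157.] rect [ 423.1 -335.1] [251.1 240.6] 41.0
side rib 70 [ 0.412 -0.335  0.04 ] [235. 233. 225.] rect [ 413.9 -348.8] [  9.7 160.4] 5.5
side plate 941 [0.643 0.059 0.025] [192. 183. 178.] rect [652.5  50.3] [233.4  99.7] 81.3
side rail 276 [0.688 0.051 0.034] [154. 156. 149.] rect [675.1  43.9] [235.7  50.4] 80.3
side boardtop 2580 [0.529 0.083 0.012] [152. 120.  82.] rect [572.2  60.8] [244.4 257.7] 81.2
```

The strip lies right of the board with its rib towards the robot, its sheet facing away, yaw about +6°. The board's yaw is about −9°, and the jar and crucible are on its left. I'll move above the strip and look with the wrist camera.

Request:
send_rows(dp=[[-24, -41, 0], [-24, -41, 0], [-24, -41, 0], [-24, -41, 0], [-24, -41, 0], [-24, -41, 0], [-22, -42, 0], [0, 0, 0], [0, 0, 0], [0, 0, 0], [0, 0, 0], [0, 0, 0], [0, 0, 0], [0, 0, 0], [0, 0, 0], [0, 0, 0], [0, 0, 0]], spin=[0, 0, 0, 0, 0, 0, 0, -10, -10, -10, -10, -10, -10, -10, -8, 0, 0, 0], grip=[0, 0, 0, 0, 0, 0, 0, 0, 0, 0, 0, 0, 0, 0, 0, 0, 0, 0])

```text
invalid input at $.spin: expected 17 entries
```

Request:
send_rows(dp=[[-24, -41, 0], [-24, -41, 0], [-24, -41, 0], [-24, -41, 0], [-24, -41, 0], [-24, -41, 0], [-22, -42, 0], [0, 0, 0], [0, 0, 0], [0, 0, 0], [0, 0, 0], [0, 0, 0], [0, 0, 0], [0, 0, 0], [0, 0, 0], [0, 0, 0], [0, 0, 0]], spin=[0, 0, 0, 0, 0, 0, 0, -10, -10, -10, -10, -10, -10, -10, -8, 0, 0], grip=[0, 0, 0, 0, 0, 0, 0, 0, 0, 0, 0, 0, 0, 0, 0, 0, 0])

```text
time_s: 3.42
ee_pos: [0.4142, -0.3493, 0.2424]
orientation: [0.0, 0.999, 0.049, 0.0]
ft_force: [0.4, -1.2, -0.7]
width: 0.0851
```

Run:
```python
from h import *
T=pose(); print(T.round(4).tolist(), telemetry.observe()["joint_pos"].round(2))
p,C=cam("wrist"); save(p,"w1"); uv,X,c=cloud(p,C)
for nm,zs in (("sheet",(0.002,0.010)),("rib",(0.036,0.05))):
    m=(np.hypot(X[:,0]-.43,X[:,1]+.34)<.11)&(X[:,2]>zs[0])&(X[:,2]<zs[1])
    Y=X[m]
    r=cv2.minAreaRect(Y[:,:2].astype(np.float32)*1000); print(nm,m.sum(),np.median(Y,0).round(4),np.round(r[0],1),np.round(r[1],1),round(r[2],2))
    print(np.linalg.lstsq(np.c_[Y[:,:2],np.ones(len(Y))],Y[:,2],rcond=None)[0].round(4))
print(nets.find_in(p,"strip_grip")[:2])
```

```text
[[0.9952, 0.0982, 0.0001, 0.4142], [0.0982, -0.9952, -0.0001, -0.3493], [0.0, 0.0001, -1.0, 0.2424], [0.0, 0.0, 0.0, 1.0]] [-0.84 -0.15  1.81 -0.    1.48 -0.94]
sheet 9588 [ 0.4376 -0.3419  0.0036] [ 423.6 -346. ] [178.9 186.6] 77.57
[-0.0001  0.0015  0.0042]
rib 1327 [ 0.4125 -0.3432  0.0415] [ 412.8 -351.1] [  9.  158.4] 5.73
[-0.0039  0.0011  0.0435]
[{'point': [0.4333, -0.3423, 0.0025], 'confidence': 0.74}]
```

View pics/w1.png

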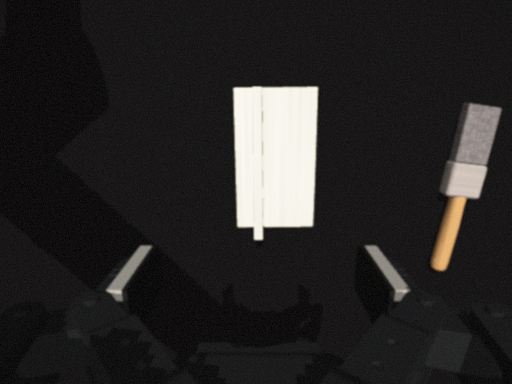

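Request:
send_rows(dp=[[-1.3, 1.4, 45], [0, 0, 50], [0, 0, 50], [0, 0, 45], [0, 0, 25], [0, 0, 10], [0, 0, 0], [0, 0, 0], [0, 0, 0], [0, 0, 0], [0, 0, 0], [0, 0, 0], [0, 0, 0], [0, 0, 0]], spin=[0, 0, 0, 0, 0, 0, 0, 0, 0, 0, 0, 0, 0, 0], grip=[0, 0, 0, 0, 0, 0, 0, 255, 255, 255, 255, 255, 255, 255], grip_force=70)

```text
time_s: 5.28
ee_pos: [0.4133, -0.3511, 0.0178]
orientation: [0.0, 0.999, 0.05, 0.0]
ft_force: [-1.9, 1.0, 5.4]
width: 0.008
```

Run:
```python
from h import *
s=telemetry.observe(); print(s["ee_pos"],s["ft_force"],s["width"])
```

```text
[ 0.41327313 -0.3511215   0.01776297] [-1.92500667  0.97773974  5.39027886] 0.008016948364796998
```

Request:
send_rows(dp=[[0, 0, -15], [0, 0, -35], [0, 0, -30], [14, -46, 0], [14, -46, 0], [14, -46, 0], [14, -46, 0], [14, -46, 0], [14, -46, 0], [14, -46, 0], [14, -46, 0], [15, -43, 0], [0, 0, 0], [0, 0, 0], [0, 0, 0], [0, 0, 0], [0, 0, 0]], spin=[0, 0, 0, 0, 0, 0, 0, 0, 0, 0, 0, 0, 5, 5, 4.7, 0, 0], grip=[255, 255, 255, 255, 255, 255, 255, 255, 255, 255, 255, 255, 255, 255, 255, 255, 255])

```text
time_s: 7.4
ee_pos: [0.4979, 0.0708, 0.0971]
orientation: [0.0, 0.997, -0.078, -0.0]
ft_force: [-0.1, -0.2, -3.4]
width: 0.0084
```

```bash
cat > m.py <<'E'
from h import *
s=telemetry.observe(); T=pose(s); print(T[:3,3].round(4),"yaw",np.degrees(np.arctan2(T[1,0],T[0,0])).round(2),s["ft_force"].round(1),s["width"])
import sys
out=[]
for n in ("scene","side","wrist"):
    p,C=cam(n); uv,X,c=cloud(p,C); out.append((n,p))
    # plate fit in approx lap frame
    def loc(X,o,yaw): 
        a=np.radians(yaw); d=X[:,:2]-o; return np.c_[d@[np.cos(a),np.sin(a)],d@[-np.sin(a),np.cos(a)]]
    o=np.array([.603,.0545]); L=loc(X,o,-9)
    m=(L[:,0]>-.02)&(L[:,0]<.06)&(abs(L[:,1])<.13)&(X[:,2]>.020)&(X[:,2]<.031)
    if m.sum()>50:
        P=L[m]; b=np.round(P[:,1]/.006).astype(int); e=np.array([(k*.006,np.percentile(P[b==k,0],1)) for k in np.unique(b) if (b==k).sum()>4 and abs(k*.006)<.095])
        f=np.polyfit(e[:,0],e[:,1],1); res=e[:,1]-np.polyval(f,e[:,0]); k=abs(res)<.003; f=np.polyfit(e[k,0],e[k,1],1)
        print(n,"edge: off mm",(f[1]*1000).round(2),"tilt deg",np.degrees(f[0]).round(2),"n",k.sum(),"y ext",np.percentile(P[:,1],[.3,99.7]).round(4),"z",np.median(X[m][:,2]).round(4))
    B=loc(X,o,-9); m=(B[:,0]>-.2)&(B[:,0]<-.02)&(abs(B[:,1])<.17)&(X[:,2]>.008)&(X[:,2]<.016)
    if m.sum(): print("  board y ext",np.percentile(B[m,1],[.3,99.7]).round(4),"x min",np.percentile(B[m,0],.3).round(4))
    # strip in tool frame
    Y=(X-T[:3,3])@T[:3,:3]*1000; 
    for nm,q in (("rib",(abs(Y[:,0])<20)&(abs(Y[:,1])<90)&(abs(Y[:,1])>20)&(Y[:,2]>-28)&(Y[:,2]<-15)),("sheet",(Y[:,0]<80)&(Y[:,0]>7)&(abs(Y[:,1])<90)&(Y[:,2]>8)&(Y[:,2]<22))):
        if q.sum()>30:
            r=cv2.minAreaRect(Y[q][:,:2].astype(np.float32)); g=np.linalg.lstsq(np.c_[Y[q][:,:2],np.ones(q.sum())],Y[q][:,2],rcond=None)[0]
            print("  ",nm,q.sum(),np.round(r[0],1),np.round(r[1],1),round(r[2],2),"ext",np.percentile(Y[q],[1,99],axis=0).round(1).tolist(),"z fit",g.round(3))
    if len(sys.argv)>1 and sys.argv[2]==n: save(p,sys.argv[1])
E
python3 m.py w2 wrist
```

```text
[0.4979 0.0708 0.0971] yaw -8.89 [-0.1 -0.2 -3.4] 0.008397781340174352
scene edge: off mm 3.19 tilt deg -0.12 n 31 y ext [-0.1087  0.1064] z 0.025
  board y ext [-0.1207  0.1184] x min -0.1567
   rib 149 [0.2 1.8] [158.5  13.3] 89.69 ext [[-5.7, -76.6, -27.7], [6.7, 80.2, -15.2]] z fit [ 3.3300e-01 -1.0000e-03 -2.2824e+01]
   sheet 780 [37.2  1.2] [ 60.3 159.9] 0.11 ext [[8.1, -77.0, 9.0], [66.3, 79.0, 18.8]] z fit [ 2.0000e-03 -2.0000e-03  1.3768e+01]
side edge: off mm 2.57 tilt deg -0.45 n 28 y ext [-0.1056  0.1097] z 0.025
  board y ext [-0.1177  0.1218] x min -0.1599
   rib 82 [ 0.  -1.2] [161.3  13. ] 89.88 ext [[-6.6, -80.9, -27.2], [5.4, 76.6, -15.3]] z fit [-2.9800e-01 -1.0000e-03 -2.2487e+01]
   sheet 303 [ 36.4 -25.5] [113.3  55.7] 89.54 ext [[10.9, -80.8, 10.0], [64.0, 29.1, 17.7]] z fit [ 1.5000e-02 -4.0000e-03  1.2949e+01]
wrist edge: off mm 2.02 tilt deg -0.22 n 26 y ext [-0.102   0.1071] z 0.0245
  board y ext [-0.0643  0.1196] x min -0.1577
   rib 5080 [  0.2 -26.4] [  9.1 106.3] 0.04 ext [[-4.1, -78.9, -25.3], [4.7, 24.8, -22.4]] z fit [-0.0000e+00  1.0000e-03 -2.3861e+01]
   sheet 25704 [ 36.4 -10.3] [139.2  58.9] 89.97 ext [[7.6, -79.1, 12.6], [64.9, 24.9, 15.5]] z fit [0.0000e+00 1.0000e-03 1.4048e+01]
```

View pics/w2.png

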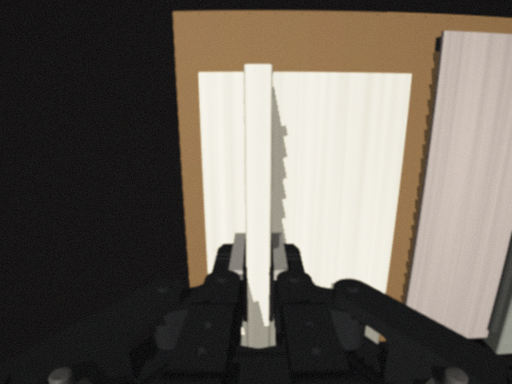

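The wrist picture shows the strip held square. Its broad edge (column ≈400) is parallel to the plate's free edge (≈425) with a gap of about 44 mm, and it is centred. I'll lower it to about 2 mm above the board and check.

Request:
send_rows(dp=[[0, 0, 30], [0, 0, 25], [0, 0, 10], [0, 0, 0], [0, 0, 0]], spin=[0, 0, 0, 0, 0], grip=[255, 255, 255, 255, 255])

```text
time_s: 8.18
ee_pos: [0.4993, 0.0708, 0.0335]
orientation: [-0.0, 0.997, -0.078, 0.001]
ft_force: [-0.4, 1.7, -2.2]
width: 0.0083
```

```bash
python3 m.py w3 side; python3 -c "
import cv2;a=cv2.imread('pics/w3.png');cv2.imwrite('pics/w3c.png',cv2.resize(a[160:270,190:330],None,fx=5,fy=5))"
```

```text
[0.4993 0.0708 0.0335] yaw -8.95 [-0.4  1.7 -2.2] 0.008345246707497955
scene edge: off mm 2.94 tilt deg -0.25 n 30 y ext [-0.108   0.1063] z 0.0249
  board y ext [-0.1206  0.1183] x min -0.1583
   rib 137 [1.1 1.5] [ 14.2 159.6] 0.59 ext [[-5.3, -77.4, -27.3], [7.4, 80.8, -15.3]] z fit [ 3.8300e-01  6.0000e-03 -2.2498e+01]
   sheet 896 [43.6  0.1] [ 72.8 179.7] 0.06 ext [[7.7, -87.0, 9.0], [78.6, 88.0, 21.9]] z fit [ 5.7000e-02 -2.0000e-03  1.2651e+01]
side edge: off mm 4.77 tilt deg -2.88 n 13 y ext [-0.1063  0.1094] z 0.025
  board y ext [-0.1196  0.122 ] x min -0.1601
   rib 70 [-2.2 -0.6] [  9.4 160.8] 0.2 ext [[-6.6, -81.0, -26.7], [2.6, 79.1, -15.2]] z fit [-5.3800e-01  9.0000e-03 -2.2885e+01]
   sheet 373 [ 44.5 -15.9] [148.   70.8] 89.59 ext [[10.9, -87.6, 9.7], [79.5, 33.4, 21.9]] z fit [ 0.085 -0.02  10.297]
wrist edge: off mm 2.39 tilt deg -1.39 n 18 y ext [-0.0669  0.0852] z 0.0244
  board y ext [-0.038  0.11 ] x min -0.1576
   rib 5090 [ -0.  -26.6] [105.9   9.1] 89.93 ext [[-4.4, -78.9, -25.2], [4.4, 24.7, -22.3]] z fit [ 1.0000e-03  0.0000e+00 -2.3794e+01]
   sheet 29397 [ 43.5 -10.7] [ 73.  158.7] 0.0 ext [[7.6, -88.3, 12.7], [78.5, 34.9, 21.9]] z fit [ 0.057 -0.018 12.114]
```

View pics/w3c.png

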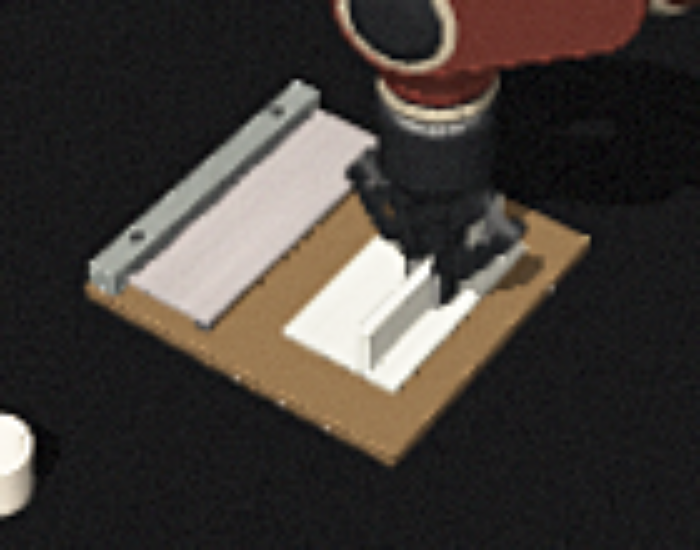

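The side crop shows the strip level over the board, square to the plate and clear of it. I'll lower it slightly and start sliding in.

Request:
send_rows(dp=[[0, 0, 1.3], [10, 0, 0], [12, 0, 0], [12, 0, 0], [10, 0, 0], [6, 0, 0], [4, 0, 0], [0, 0, 0], [0, 0, 0]], spin=[0, 0, 0, 0, 0, 0, 0, 0, 0], grip=[255, 255, 255, 255, 255, 255, 255, 255, 255])

```text
time_s: 9.45
ee_pos: [0.5512, 0.0625, 0.0309]
orientation: [-0.0, 0.997, -0.078, -0.0]
ft_force: [-0.8, 0.6, -3.4]
width: 0.0078
```

```bash
python3 m.py w4 wrist | grep -v board; python3 -c "
from h import *
p,C=cam('side'); a=p['color'][150:270,170:330,::-1]; b=cv2.imread('pics/w4.png'); a=cv2.resize(a,(512,384)); cv2.imwrite('pics/w4c.png',cv2.resize(np.hstack([a,b]),(800,300)))"
```

```text
[0.5512 0.0625 0.0309] yaw -8.95 [-0.8  0.6 -3.4] 0.007796179183463821
scene edge: off mm -5.84 tilt deg -1.24 n 11 y ext [-0.1085  0.1064] z 0.0248
   rib 144 [0.6 1. ] [158.2  12.7] 89.75 ext [[-5.2, -77.2, -27.9], [7.1, 79.1, -15.4]] z fit [ 3.0900e-01 -1.0000e-03 -2.2845e+01]
   sheet 656 [43.4  0.1] [ 72.9 179.8] 0.03 ext [[7.4, -87.6, 8.1], [78.0, 88.3, 20.8]] z fit [-0.074 -0.    16.113]
side edge: off mm 4.02 tilt deg -2.89 n 9 y ext [-0.048   0.1104] z 0.0249
   rib 73 [-1.8 -3. ] [157.2  10.8] 89.65 ext [[-7.4, -81.2, -26.3], [3.3, 75.2, -15.7]] z fit [-3.0400e-01 -3.0000e-03 -2.3125e+01]
   sheet 287 [ 43.8 -29.6] [122.2  68.2] 87.88 ext [[8.8, -88.8, 8.2], [71.2, 27.5, 20.8]] z fit [-0.047 -0.016 15.166]
wrist edge: off mm 4.23 tilt deg -2.27 n 14 y ext [-0.0488  0.1068] z 0.0246
   rib 5075 [  0.  -26.6] [106.1   9.1] 89.98 ext [[-4.3, -78.9, -25.2], [4.4, 24.7, -22.3]] z fit [ 6.0000e-03  1.0000e-03 -2.3786e+01]
   sheet 24448 [ 43.5 -15.7] [ 73.  148.6] 0.01 ext [[7.5, -89.2, 9.4], [56.0, 18.8, 20.2]] z fit [-3.0000e-03 -2.7000e-02  1.3589e+01]
```

View pics/w4c.png

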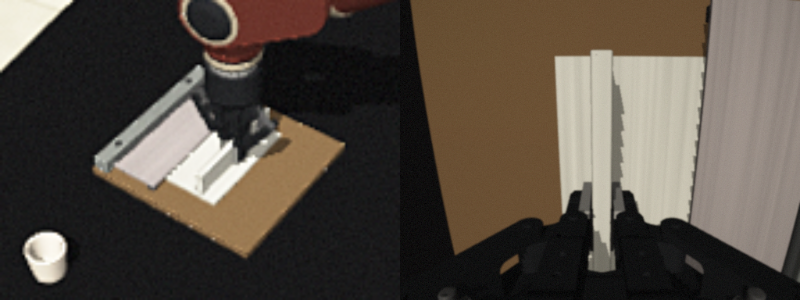

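Both views show the edge about 10 mm under, square and parallel, with no force felt. I'll go in 21 mm more, then press down.

Request:
send_rows(dp=[[7, 0, 0], [7, 0, 0], [5, 0, 0], [2, 0, 0], [0, 0, 0], [0, 0, 1], [0, 0, 1], [0, 0, 0], [0, 0, 0]], spin=[0, 0, 0, 0, 0, 0, 0, 0, 0], grip=[255, 255, 255, 255, 255, 255, 255, 255, 255])

```text
time_s: 10.78
ee_pos: [0.5724, 0.0592, 0.0298]
orientation: [0.0, 0.997, -0.078, -0.0]
ft_force: [-4.6, 0.3, 4.5]
width: 0.0082
```

Request:
send_rows(dp=[[0, 0, 0.5], [0, 0, 0], [0, 0, 0]], spin=[0, 0, 0], grip=[255, 255, 255])

```text
time_s: 11.15
ee_pos: [0.5726, 0.0592, 0.0298]
orientation: [0.0, 0.997, -0.078, 0.0]
ft_force: [-5.4, 0.7, 8.2]
width: 0.0079
```

```bash
python3 m.py w5 wrist | grep -v board; python3 -c "
from h import *
F=[]
for i in range(3):
    p,C=cam('side'); s=telemetry.observe(); print(s['time_s'],s['ft_force'].round(1),s['wrist_torque'].round(2))
a=p['color'][150:270,170:330,::-1]; b=cv2.imread('pics/w5.png'); a=cv2.resize(a,(512,384)); cv2.imwrite('pics/w5c.png',cv2.resize(np.hstack([a,b]),(800,300)))
T=pose(); print(T.round(4))"
```

```text
[0.5726 0.0592 0.0298] yaw -8.94 [-5.4  0.7  8.2] 0.007930732648210473
scene edge: off mm 2.57 tilt deg 0.36 n 25 y ext [-0.1083  0.1064] z 0.025
   rib 136 [-1.1  0.6] [158.2  16.1] 89.42 ext [[-6.2, -77.2, -27.6], [6.9, 79.0, -15.2]] z fit [ 2.5400e-01  7.0000e-03 -2.2799e+01]
   sheet 329 [42.   0.1] [ 69.7 178.9] 0.08 ext [[7.5, -86.7, 8.1], [74.4, 87.9, 20.3]] z fit [-1.1200e-01  1.0000e-03  1.5854e+01]
side edge: off mm 12.15 tilt deg -12.33 n 5 y ext [-0.0482  0.1093] z 0.025
   rib 79 [-0.3  0.3] [163.   12.9] 89.68 ext [[-7.0, -81.0, -27.6], [4.7, 81.4, -15.2]] z fit [-2.6800e-01 -8.0000e-03 -2.2614e+01]
   sheet 110 [ 42.  -32.6] [ 72.  113.4] 1.28 ext [[7.6, -89.5, 8.2], [76.7, 18.3, 20.0]] z fit [-0.095 -0.018 15.705]
wrist edge: off mm 12.93 tilt deg -12.75 n 7 y ext [-0.0465  0.1062] z 0.0246
   rib 5078 [  0.  -26.5] [106.3   9.1] 89.97 ext [[-4.4, -79.0, -25.2], [4.4, 24.7, -22.2]] z fit [-1.000e-03  1.000e-03 -2.374e+01]
   sheet 13041 [ 21.3 -15.3] [ 28.5 149.3] 0.0 ext [[7.2, -89.2, 12.7], [34.1, 19.5, 19.1]] z fit [ 1.0000e-03 -2.3000e-02  1.3611e+01]
11.35 [-6.2  0.4  8.7] [-0.04  0.84  0.01]
11.4 [-5.7  0.1  8.6] [0.02 0.93 0.01]
11.45 [-5.6  0.6  8.7] [-0.02  0.91 -0.03]
[[ 0.9878 -0.1555 -0.      0.5726]
 [-0.1555 -0.9878 -0.      0.0592]
 [-0.      0.     -1.      0.0298]
 [ 0.      0.      0.      1.    ]]
```

View pics/w5c.png

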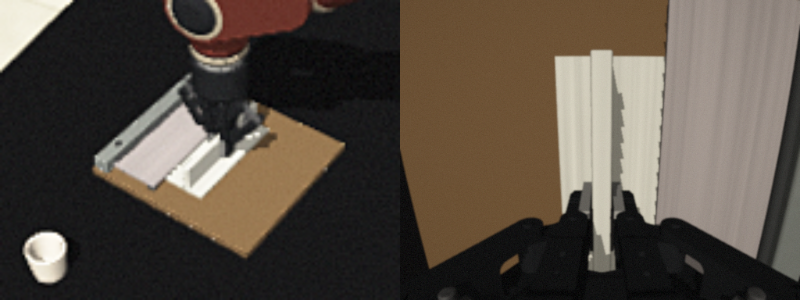

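```bash
python3 -c "
from h import *
print(manip.close_job())"
```

```text
the job is handed in; nothing more can be done
None
```

I gripped the strip by its rib with 70 N, carried it to the board and slid it under the lapped plate. I then pressed it flat and handed the job in at about 11.5 s, still holding it. No verdict is reported.

Last checks before handing in:

- **Depth under the plate:** about 31 mm of the strip is covered. The wrist camera put the plate edge 34 mm ahead of the rib, out of the 65 mm reach, and the arm position agrees.
- **Centring and squareness:** the strip is within about 1–2 mm of the plate's middle and square to it within about 0.3°. The cameras disagreed by about 3 mm on the plate's middle, so I used the average.
- **Plate:** its top still measured 25 mm above the bench, the same as before, so it is down.
- **Push on the board:** the wrist force was +8.6 N, against −3.4 N while carrying the strip, so about 12 N on the board. There was also a steady sideways force of about 5.6 N, probably friction with the board.
- **Plate-edge fits that failed:** once the strip lay beside the plate edge, the edge lines fitted from the side and wrist cameras were no longer usable. I relied on the earlier fit, the scene camera and the arm position instead.
- **Jar, crucible and brush:** the arm's path stayed clear of all three. I did not measure their positions again at the end.

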